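# Start a hand knob on its thread and stroke the slide

## Robot

A 6-joint arm with a two-finger parallel gripper is mounted at the origin on a cart in front of the work surface, level with it; the furniture and walls round the work are solid. World frame = base frame: x ahead of the robot, y to its left, z up, the work surface at z = 0. Lengths are in m, angles in rad, forces in N, time in s.
With the tool pointing down it reaches from about 0.25 to 0.775 m from the base axis. Payload 4 kg.
Tool frame: the origin (TCP) lies on the mounting face of the last link; the fingertips stand 199 mm ahead of it and the grasp point (between the pads) lies 180 mm ahead of it (bot.grip_point_offset is the z of the grasp point in the tool frame, in m); z points along the fingers, y is the line along which they close (so a half turn about z gives the same grasp; the last joint's range is limited). The gripper opens to 94 mm and grips with 3 to 60 N. Pads are 16 mm wide; open, the fingers measure 119 mm over their backs; the gripper's body (75 mm by 177 mm) begins 78 mm behind the grasp point.
Start: joints at [1.227, 0.087, 1.371, -0, 1.684, -0.103], TCP at [0.131, 0.534, 0.405] pointing down, gripper open.
Joint ranges: [-3.1, 3.1], [-0.76, 2.03], [0.27, 2.55], [-1.08, 4.22], [0.17, 2.65], [-2.57, 2.57]. Speed limits (rad/s): [2.79, 2.79, 3.14, 3.14, 3.14, 3.14].

## Interface

Orientations are given as a rotation vector (axis times angle).
In Python, from bench import bot, imaging gives the robot as it stands. The module is installed in compiled form; this text tells all that it offers.
- The arm moves only by the tool carry_out, never from a script. Its argument "rows" is a list of rows, each a list of 4 numbers: the shift along the tool's x, y, z in mm, then the turn about the tool's z in rad. In form: [[x, y, z, turn], ...]. A call has 1 to 5 rows; each row shifts and turns the commanded pose from where the row before left it, along the tool's axes as they then stand; what a row does not reach is not made up. A row lasts 1/10 s, in which the tool goes at most 50 mm and 8.59 degrees, less where a joint would pass 70% of its speed; a pose out of reach is approached as far as the arm can. A call is refused whole if a number of a shift passes 50 or a number of a turn 0.15, either way. A call with a gripper value outside its range is refused whole. "gripper" is the opening, from 0 (shut) to 1 (fully open), set as the call begins (left out, the last holds). The fingers move at their own pace and stop on an object; the grip force is fixed at half the most. Time passes only in rows, so rows that do not move let the fingers close. It gives the time, the measured TCP pose, the force, the opening and the grip force at its end, in the units of the state.
- bot.state(): the state, without advancing time (a new reading comes with each control period).
- imaging.read_camera(name): name is "side" or "top" or "wrist"; returns the picture (400x640x3 uint8, blue, green, red); there is no depth.
- imaging.calibration(name): a dict with "fx", "fy", "cx", "cy" (pixels), "R" (3x3) and "t" (3): a world point X has camera coordinates R X + t. Camera axes: x right, y down, z forward; pixel columns grow to the right and rows downward; lengths in m; the calibration is good to about 2 mm. A picture is of the moment at which its call begins: read the wrist's pose just before it. calibration takes no time and is no camera call; for the wrist camera it gives the pose at the moment of the call.
- bot.sign_off(): hands the job in; it is judged then, once.
Trained networks look in the newest picture that a camera, given by its name, has taken for a name from the list of things; names that differ only in an ending like _2 or _b are one class to them, and where a whole thing is asked for, a point or a joint stands for the part that bears it (a point fixed in the world has none). Each returns a list of dicts, best first, with "score" (0 to 1); they miss things now and then, are a little off and sometimes report something else, mostly with a low value. They report only what shows in the picture. A call takes as long as a camera call. They do not tell look-alikes from the thing itself.
- imaging.find_in(camera, label): "location" ([column, row] in pixels, amid what is visible of it).
- imaging.cut_out(camera, label): "pixels" (400x640 bool, what is visible of it) and "location" ([column, row] in pixels, amid what is visible of it).
The state is a dict: "time": time; "q": joint angles; "qvel": joint speeds; "tau": joint torques, N m; "ee_pos": TCP position; "tcp_rot": TCP orientation; "wrist_force": force on the tool from outside, world axes, zero at the start; "moment": the same for the moment, N m; "opening": opening from 0.0 (shut) to 1.0 (fully open); "finger_force": force on a finger pad.
Only numpy, scipy, OpenCV 4.12 (cv2) and the standard library are available. Lean on these libraries where they do the work, as an engineer would, in place of code of your own. Each camera call takes 0.05 s, during which the arm holds its last target. There are 200 camera calls.

## Task

Put the loose black hand knob back on the brass threaded stud of the linear slide's carriage: set it on the stud, turn it backward (anticlockwise from above) until you feel it drop into the thread, and only then screw it forward (clockwise) fully home, without forcing it. Then, holding the knob, run the carriage gently to the red bumper to feel for sticky spots and all the way back to the black bumper, and leave it there with the knob still fully home. Leave the other things on the bench alone.

Things in the scene. Friction and masses are not known exactly. Their poses are not given: they have to be found in the camera images.
- knob: loose black round hand knob, 55 mm tall, about 0.09 kg (varies), standing upright on the bench, open mouth down. Origin: centre of its underside (mouth), z up. Its lower 33 mm are a hollow skirt of 40 mm outer, 30 mm inner diameter. Inside, three brass lugs 120 degrees apart, undersides 6 mm above the mouth, leave an 18.6 mm opening.
- knob_grip (a point): point on the knob's axis 44 mm above its underside, the middle of its solid ribbed round grip, which reaches from 33 to 55 mm above the underside and is 40 mm across where it is gripped (42 over the ribs). Between the robot's start and the knob, test leads and a cord hang from above the carton (y -0.15 to 0.1) to the bench front: pass above them, at 0.35 m or more
- rail: the linear slide: dark steel base plate 64 x 224 mm with a steel rail along its y axis, fixed to the bench; at its +y end stands a stop block with a red bumper, at its -y end one with a black bumper (block tops 40 mm above the bench). Origin: centre of the underside; the carriage runs along its y axis.
- carriage (a joint): position of the aluminium carriage (56 x 56 mm, top 36 mm above the bench) along the rail, m: 0 against the black bumper, 0.12 against the red bumper, growing along the rail's +y. It moves against a friction of about 4 N and stays where it is left.
- stud_foot (a point): point on the carriage's top face, on the axis of the upright brass stud; axes as the rail's. Height of the knob's underside above it: 16 mm with the lugs on the tops of the thread's stop bars, 13 mm on its flat ridge tops, 4 mm when dropped into the gaps at the thread starts, 0 (flat on the carriage) when screwed home. Play in the thread: 1.2 mm up and down, 1.3 mm sideways.
- stud_tip (a point): tip of the stud, 31 mm above its foot: a smooth 16 mm pilot with a conical end (its top 6 mm). Below 22 mm it carries a right-hand thread with three starts, 26 mm over the ridges. How the starts are turned differs every time and is not measured. Seen from above, a lug on a ridge top reaches a gap within 72 degrees anticlockwise; clockwise it only jams on a stop bar.
- thread_top (a point): on the stud's axis, level with the flat ridge tops, 19 mm above its foot. From a stop bar's top the gap comes within 106 degrees anticlockwise, by way of a ridge top. The drop window is about 15 degrees of turn wide. From the gap 60 to 90 degrees clockwise, sinking 4 mm, bring the knob home; a few degrees on is a hard stop. Turned back past the gap, the lugs bind on a stop bar; easing forward lets them drop.
- driver_red: bystander: red-handled screwdriver, 20x179x17 mm, lying loose on the bench; origin at the centre of its underside; to be left alone
- cylinder_nickel: bystander: nickel lock cylinder, 38x70x17 mm, lying loose on the bench; origin at the centre of its underside; to be left alone
- tape_roll: bystander: yellow tape roll, 68x69x19 mm, lying loose on the bench; origin at the centre of its underside; to be left alone
- blade_box: bystander: dark red carton, 40x60x16 mm, lying loose on the bench; origin at the centre of its underside; to be left alone
- flat_file: bystander: file with orange handle, 21x190x12 mm, lying loose on the bench; origin at the centre of its underside; to be left alone
Things that resemble listed ones, but are neither listed nor needed, are in the scene too. Leave any pink or purple look-alike of the knob alone.

How it is judged:
On the way, in this order (a step that is already met when the one before it is completed fails the run):
1. the knob has dropped into the thread: its underside less than 7 mm above the carriage, on the stud's axis within 4 mm (z of knob in the frame of stud_foot below 0.007 m and horizontal distance between knob and stud_foot below 0.004 m), for 0.1 s.
2. the knob is screwed fully home: its underside within 1.5 mm of the carriage top (z of knob in the frame of stud_foot between -0.0015 and 0.0015 m and horizontal distance between knob and stud_foot below 0.004 m and angle between knob's own z axis and vertical below 0.06 rad), for 0.2 s.
3. the carriage, with the fingers on the knob, has reached the red bumper (within 3 mm) (all of step 2 and value of joint carriage above 0.117 m and contact force between the fingers and knob above 0.3 N), for 0.1 s.
4. the carriage, with the fingers on the knob, is back at the black bumper (within 3 mm) (value of joint carriage below 0.003 m and contact force between the fingers and knob above 0.3 N), for 0.1 s.
At the end, for the whole second after the job is handed in: The knob sits at rest and upright on the stud, screwed fully home (underside within 1.5 mm of the carriage top, axis within 4 mm of the stud's), and the carriage stands within 4 mm of the black bumper (all of step 2 and value of joint carriage below 0.004 m and linear speed of knob below 0.02 m/s); the robot touches nothing.
It fails at once if the knob was forced: more than 150 N between it and the slide (contact force between knob and rail above 150 N).
It fails at once if the carriage was slammed along at more than 0.35 m/s (velocity of joint carriage above 0.35 m/s or velocity of joint carriage below -0.35 m/s).
It fails at once if a bystander was moved by more than 30 mm (distance of any of driver_red, cylinder_nickel, tape_roll, blade_box, flat_file from where it was at the start of the episode above 0.03 m).
It also fails if it takes over 72 s, if anything falls off the work surface, if the arm or the gripper's body presses on something with over 40 N, if the wrist force passes 120 N, or if a joint passes its speed limit or range.

## Working session

There is one attempt and no reset: what is moved stays moved. The work goes in short steps, Python scripts to look and compute and a tool call to move; the robot and the scene stay as the last step left them, time stands still between calls to the robot, and variables do not carry over. Pictures are saved under pics/ and viewed, at most 10 in all, crops included, and the job is handed in when it is done.

Besides the shell and the picture viewer there is one more tool, called after "Call:" as name([rows], argument=value, ...), one row to a line, values as JSON. carry_out: Moves the arm, as the interface text tells. Its arguments: {"type":"object","properties":{"rows":{"type":"array"},"gripper":{"type":"number"}},"required":["rows"]}

```bash
mkdir -p pics
cat > h.py <<'E'
import numpy as np, cv2
from bench import bot, imaging
def ray(cam,px,z):
    c=imaging.calibration(cam);R=np.array(c["R"]);t=np.array(c["t"])
    d=R.T@np.array([(px[0]-c["cx"])/c["fx"],(px[1]-c["cy"])/c["fy"],1.]);o=-R.T@t
    return o+d*(z-o[2])/d[2]
def tri(c1,p1,c2,p2):
    A=[]
    for cam,p in((c1,p1),(c2,p2)):
        c=imaging.calibration(cam);K=np.array([[c["fx"],0,c["cx"]],[0,c["fy"],c["cy"]],[0,0,1]])
        P=K@np.c_[np.array(c["R"]),np.array(c["t"])];A+=[p[0]*P[2]-P[0],p[1]*P[2]-P[1]]
    v=np.linalg.svd(np.array(A))[2][-1];return v[:3]/v[3]
def proj(cam,X):
    c=imaging.calibration(cam);v=np.array(c["R"])@np.array(X)+np.array(c["t"])
    return [c["fx"]*v[0]/v[2]+c["cx"],c["fy"]*v[1]/v[2]+c["cy"]]
E
python3 - <<'E'
from h import *
np.set_printoptions(precision=4,suppress=True)
a=imaging.read_camera("top");b=imaging.read_camera("side")
cv2.imwrite("pics/top.png",a);cv2.imwrite("pics/side.png",b)
for cam in("top","side"):
    for l in("knob","knob_grip","rail","carriage","stud_tip","stud_foot"):
        r=imaging.find_in(cam,l);print(cam,l,[(np.round(x["location"]).tolist(),round(x["score"],2)) for x in r[:4]])
E
```

```text
top knob [([243.0, 251.0], 0.8), ([227.0, 188.0], 0.69), ([240.0, 218.0], 0.52), ([211.0, 235.0], 0.47)]
top knob_grip [([225.0, 181.0], 0.7), ([239.0, 245.0], 0.66), ([236.0, 218.0], 0.55), ([412.0, 192.0], 0.19)]
top rail [([274.0, 176.0], 0.68), ([271.0, 185.0], 0.63)]
top carriage [([272.0, 183.0], 0.79), ([235.0, 219.0], 0.27)]
top stud_tip [([271.0, 184.0], 0.8)]
top stud_foot [([269.0, 181.0], 0.81)]
side knob [([322.0, 133.0], 0.78), ([360.0, 150.0], 0.65), ([335.0, 154.0], 0.59), ([352.0, 185.0], 0.2)]
side knob_grip [([332.0, 153.0], 0.82), ([305.0, 150.0], 0.74), ([358.0, 151.0], 0.53)]
side rail []
side carriage [([353.0, 185.0], 0.91)]
side stud_tip [([351.0, 186.0], 0.63)]
side stud_foot [([354.0, 184.0], 0.95)]
```

View pics/top.png

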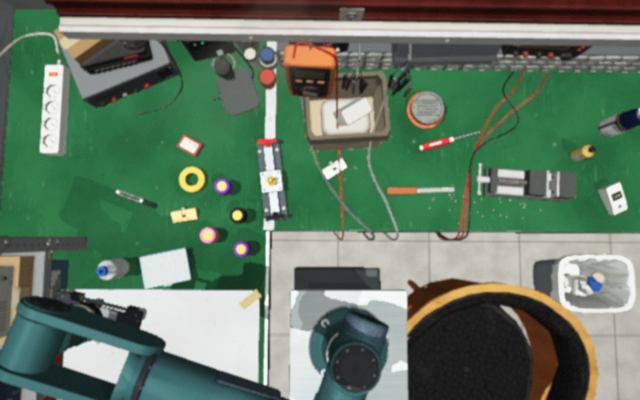

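View pics/side.png

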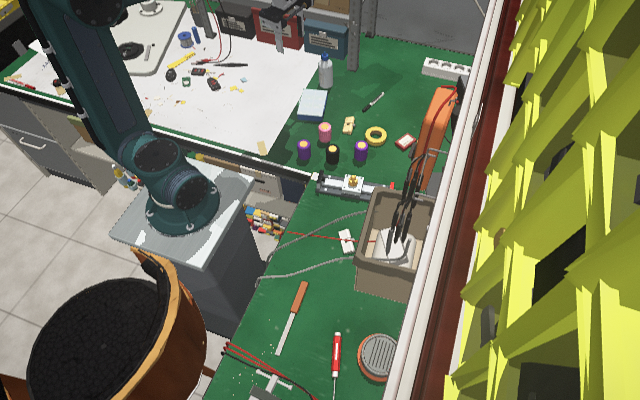

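Candidates for the knob in the top view are purple (222,186), black (238,215), pink (208,235) and purple (241,249). The black one, at (333,154) in the side view, fits the description. The carriage with the brass stud is at (271,181), with the red bumper at its far end (268,142) and the black bumper at the near end.

Run:
```python
from h import *
np.set_printoptions(precision=4,suppress=True)
a=cv2.imread("pics/top.png");b=cv2.imread("pics/side.png")
A=cv2.resize(a[130:260,195:295],None,fx=4,fy=4,interpolation=cv2.INTER_CUBIC)
B=cv2.resize(b[130:210,295:395],(400,320),interpolation=cv2.INTER_CUBIC)
C=np.zeros((520,800,3),np.uint8);C[:,:400]=A;C[:320,400:]=B;cv2.imwrite("pics/crop.png",C)
for n,c1,c2 in(("knob",(238,214.5),(333,154)),("stud",(271,182),(352,181))):
    print(n,tri("top",c1,"side",c2))
print("knobgrip z.05",ray("top",(238,214.5),.053), "studtip",ray("top",(271,182),.06))
print("ends",ray("top",(266,142),.04),ray("top",(274,217),.04))
s=bot.state();print(s["ee_pos"],s["tcp_rot"],s["opening"],s["time"],bot.grip_point_offset)
```

```text
knob [0.3535 0.3031 0.0301]
stud [0.4422 0.2147 0.0441]
knobgrip z.05 [0.3521 0.2993 0.053 ] studtip [0.4391 0.2126 0.06  ]
ends [0.551  0.2299 0.04  ] [0.3467 0.2047 0.04  ]
[0.1312 0.5341 0.4047] [0.3774 3.1188 0.0002] 1.0009229147750094 0.7 0.1804
```

View pics/crop.png

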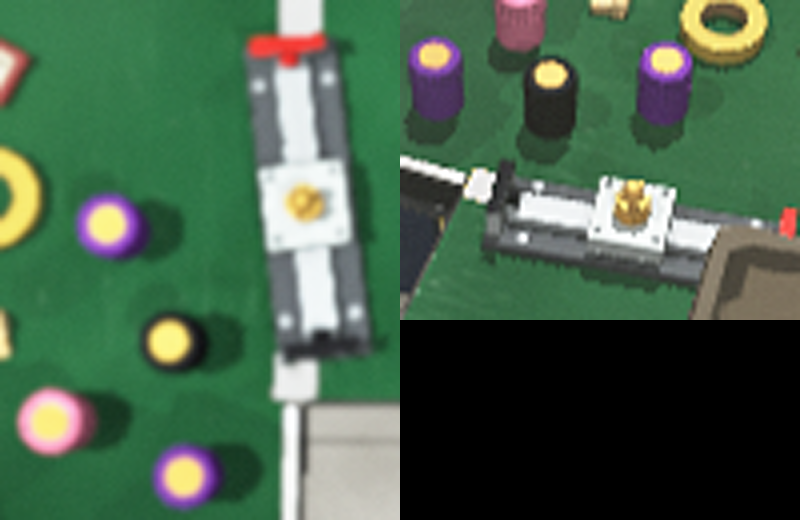

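The crop confirms it: the black knob (brass-yellow cap) stands alone at about (0.353, 0.301). The carriage with the stud is near mid-rail at about (0.440, 0.213).

```bash
cat >> h.py <<'E'
from scipy.spatial.transform import Rotation as Ro
def yaw():
    x=Ro.from_rotvec(bot.state()["tcp_rot"]).as_matrix()[:,0];return np.arctan2(x[1],x[0])
def plan(target,turn,n):
    "rows to bring the TCP to target (world m) while turning by turn (about tool z) in n rows"
    s=bot.state();R=Ro.from_rotvec(s["tcp_rot"]).as_matrix();d=(np.array(target)-s["ee_pos"])*1000/n
    rows=[]
    for i in range(n):
        rows.append([round(float(v),1) for v in R.T@d]+[round(turn/n,3)])
        R=R@Ro.from_rotvec([0,0,turn/n]).as_matrix()
    print("plan",rows)
def st():
    s=bot.state();print("t",s["time"],"pos",np.round(s["ee_pos"],4),"yaw",round(yaw(),3),"q6",round(s["q"][5],3),"open",round(s["opening"],3),"F",np.round(s["wrist_force"],1),"M",np.round(s["moment"],2),"ff",s["finger_force"])
E
python3 - <<'E'
from h import *
st();plan([.353,.301,.39],1.4,10)
E
```

```text
t 0.7 pos [0.1312 0.5341 0.4047] yaw 2.901 q6 -0.103 open 1.001 F [0.1 0.9 0.6] M [-0.04 -0.    0.  ] ff 0.0
plan [[-27.1, -17.3, 1.5, 0.14], [-29.3, -13.4, 1.5, 0.14], [-30.8, -9.2, 1.5, 0.14], [-31.8, -4.8, 1.5, 0.14], [-32.2, -0.3, 1.5, 0.14], [-31.9, 4.2, 1.5, 0.14], [-31.0, 8.6, 1.5, 0.14], [-29.5, 12.8, 1.5, 0.14], [-27.4, 16.8, 1.5, 0.14], [-24.8, 20.5, 1.5, 0.14]]
```

Call:
carry_out([
  [-27, -17, 1.5, 0.14],
  [-29, -13, 1.5, 0.14],
  [-31, -9, 1.5, 0.14],
  [-32, -5, 1.5, 0.14],
  [-32, 0, 1.5, 0.14],
], gripper=0.65)

```text
time: 1.2
ee_pos: [0.2429, 0.4175, 0.3973]
tcp_rot: [1.431, 2.796, 0.001]
wrist_force: [0.8, 0.3, -0.2]
opening: 0.656
finger_force: 0.0
```

Call:
carry_out([
  [-32, 4, 1.5, 0.14],
  [-31, 9, 1.5, 0.14],
  [-30, 13, 1.5, 0.14],
  [-27, 17, 1.5, 0.14],
  [-25, 20, 1.5, 0.14],
])

```text
time: 1.7
ee_pos: [0.3541, 0.3007, 0.3898]
tcp_rot: [2.304, 2.136, 0.001]
wrist_force: [-0.3, 0.2, -0.5]
opening: 0.645
finger_force: 0.0
```

Call:
carry_out([
  [0, 0, 0, 0],
  [0, 0, 0, 0],
])

```text
time: 1.9
ee_pos: [0.3535, 0.3016, 0.3898]
tcp_rot: [-2.297, -2.142, -0.0]
wrist_force: [0.5, -0.3, -0.5]
opening: 0.651
finger_force: 0.0
```

Run:
```python
from h import *
st();im=imaging.read_camera("wrist");cv2.imwrite("pics/w1.png",im)
for l in("knob","knob_grip","stud_tip","stud_foot","carriage"):
    r=imaging.find_in("wrist",l);z={"knob":.03,"knob_grip":.044,"stud_tip":.067,"stud_foot":.036,"carriage":.036}[l]
    print(l,[(np.round(x["location"]).tolist(),round(x["score"],2),np.round(ray("wrist",x["location"],z),4)) for x in r[:4]])
print(proj("wrist",[.353,.301,.055]),proj("wrist",[.44,.213,.067]))
```

```text
t 1.9 pos [0.3535 0.3016 0.3898] yaw 1.501 q6 0.654 open 0.651 F [ 0.5 -0.3 -0.5] M [-0.1   0.07  0.03] ff 0.0
knob [([317.0, 176.0], 0.92, array([0.3514, 0.2996, 0.03  ])), ([252.0, 100.0], 0.63, array([0.2941, 0.3788, 0.03  ])), ([397.0, 125.0], 0.55, array([0.4326, 0.3459, 0.03  ]))]
knob_grip [([253.0, 100.0], 0.98, array([0.298 , 0.3787, 0.044 ])), ([230.0, 189.0], 0.85, array([0.2644, 0.2958, 0.044 ])), ([316.0, 176.0], 0.65, array([0.3508, 0.3031, 0.044 ])), ([395.0, 125.0], 0.65, array([0.4277, 0.3473, 0.044 ]))]
stud_tip [([418.0, 236.0], 0.73, array([0.4448, 0.2434, 0.067 ]))]
stud_foot [([419.0, 233.0], 0.67, array([0.4544, 0.2323, 0.036 ]))]
carriage [([418.0, 234.0], 0.89, array([0.4538, 0.2313, 0.036 ]))]
[np.float64(318.67590922650567), np.float64(180.91412454792223)] [np.float64(412.91094747947886), np.float64(264.3937692682306)]
```

View pics/w1.png

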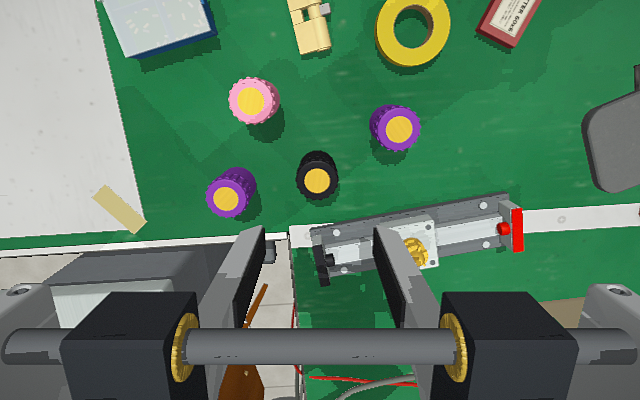

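The wrist view shows the black knob's cap at (317,180), the purple ones at (225,198) and (398,128), the pink at (252,100), and the stud beside a finger at about (413,250). Refine the knob with its cap blob, then descend.

Run:
```python
from h import *
im=cv2.imread("pics/w1.png");h=cv2.cvtColor(im,cv2.COLOR_BGR2HSV)
m=cv2.inRange(h,(15,100,100),(35,255,255));n,l,s,c=cv2.connectedComponentsWithStats(m)
for i in range(1,n):
    if s[i,4]>60 and s[i,4]<1500:print(c[i],s[i],ray("wrist",c[i],.055),ray("wrist",c[i],.067))
X=ray("wrist",min(c[1:],key=lambda p:np.hypot(p[0]-317,p[1]-180)),.055)
plan([X[0],X[1],.2244],0,5)
```

```text
[308.19130435   9.45217391] [293   0  29  23 115] [0.35435668 0.44829486 0.055     ] [0.35452894 0.44590861 0.067     ]
[322.20967742  37.7016129 ] [300  11  32  44 124] [0.36453389 0.42597752 0.055     ] [0.36431822 0.42444197 0.067     ]
[250.32698962 100.72491349] [237  87  27  28 578] [0.29740255 0.37878451 0.055     ] [0.2997458  0.37904787 0.067     ]
[398.50371747 128.89962825] [386 116  26  27 538] [0.42878246 0.3449312  0.055     ] [0.42611775 0.34648499 0.067     ]
[316.69767442 180.26356589] [304 168  26  25 516] [0.35116903 0.30176618 0.055     ] [0.3514628  0.30496534 0.067     ]
[225.42572062 198.29046563] [214 187  24  24 451] [0.26205793 0.28980626 0.055     ] [0.26574846 0.29346132 0.067     ]
[416.63461538 250.61778846] [404 238  24  29 416] [0.44681626 0.22147895 0.055     ] [0.44346413 0.22773851 0.067     ]
[255.352 304.4  ] [246 285  20  38 125] [0.27656584 0.16996072 0.055     ] [0.27970334 0.17818406 0.067     ]
[180.         347.92495637] [171 313  27  69 573] [0.18638897 0.12002692 0.055     ] [0.19296386 0.13015364 0.067     ]
[457.30200308 347.11402157] [441 313  27  69 649] [0.49331808 0.10022055 0.055     ] [0.48819339 0.11110226 0.067     ]
plan [[-0.2, -0.3, 33.1, 0.0], [-0.2, -0.3, 33.1, 0.0], [-0.2, -0.3, 33.1, 0.0], [-0.2, -0.3, 33.1, 0.0], [-0.2, -0.3, 33.1, 0.0]]
```

Call:
carry_out([
  [0, -0.4, 35, 0],
  [0, -0.4, 35, 0],
  [0, -0.4, 35, 0],
  [0, -0.4, 35, 0],
  [0, -0.4, 25, 0],
])

```text
time: 2.7
ee_pos: [0.3503, 0.302, 0.2223]
tcp_rot: [-2.296, -2.144, 0.004]
wrist_force: [-0.4, -0.4, -0.1]
opening: 0.653
finger_force: 0.0
```

Call:
carry_out([
  [0, 0, 0, 0],
  [0, 0, 0, 0],
])

```text
time: 2.9
ee_pos: [0.3513, 0.3024, 0.2251]
tcp_rot: [-2.297, -2.143, 0.0]
wrist_force: [-0.3, 0.0, 1.3]
opening: 0.648
finger_force: 0.0
```

Call:
carry_out([
  [0, 0, 0, 0],
  [0, 0, 0, 0],
  [0, 0, 0, 0],
  [0, 0, 0, 0],
  [0, 0, 0, 0],
], gripper=0)

```text
time: 3.4
ee_pos: [0.3518, 0.3023, 0.2262]
tcp_rot: [2.298, 2.142, 0.004]
wrist_force: [-1.7, -0.6, 6.3]
opening: 0.42
finger_force: 30.0
```

Gripped (opening 0.42, about 40 mm). Lift, turn, and move to a viewing place short of the stud.

Call:
carry_out([
  [0, 0, -10, 0],
  [0, 0, -25, 0],
  [0, 0, -25, 0],
  [0, 0, -30, 0],
  [0, 0, -30, 0],
])

```text
time: 3.9
ee_pos: [0.3511, 0.3017, 0.3456]
tcp_rot: [-2.298, -2.142, 0.002]
wrist_force: [1.1, 0.1, -0.0]
opening: 0.422
finger_force: 30.0
```

Run:
```python
from h import *
st();plan([.375,.195,.345],1.3,10)
```

```text
t 3.9 pos [0.3511 0.3017 0.3456] yaw 1.501 q6 0.657 open 0.422 F [ 1.1  0.1 -0. ] M [-0.06  0.04  0.  ] ff 30.000939625315368
plan [[-10.5, 3.1, 0.1, 0.13], [-10.0, 4.5, 0.1, 0.13], [-9.3, 5.7, 0.1, 0.13], [-8.5, 6.9, 0.1, 0.13], [-7.5, 7.9, 0.1, 0.13], [-6.4, 8.8, 0.1, 0.13], [-5.2, 9.6, 0.1, 0.13], [-4.0, 10.2, 0.1, 0.13], [-2.6, 10.6, 0.1, 0.13], [-1.2, 10.9, 0.1, 0.13]]
```

Call:
carry_out([
  [-10, 3, 0, 0.13],
  [-10, 4.5, 0, 0.13],
  [-9, 6, 0, 0.13],
  [-8.5, 7, 0, 0.13],
  [-7.5, 8, 0, 0.13],
])

```text
time: 4.4
ee_pos: [0.3637, 0.2486, 0.3447]
tcp_rot: [2.865, 1.289, -0.001]
wrist_force: [-0.0, -0.1, 0.3]
opening: 0.42
finger_force: 30.0
```

Call:
carry_out([
  [-6.5, 9, 0, 0.13],
  [-5, 9.5, 0, 0.13],
  [-4, 10, 0, 0.13],
  [-2.5, 10.5, 0, 0.13],
  [-1, 11, 0, 0.13],
])

```text
time: 4.9
ee_pos: [0.376, 0.1956, 0.3447]
tcp_rot: [3.126, 0.306, -0.001]
wrist_force: [0.1, -0.5, -0.7]
opening: 0.423
finger_force: 30.0
```

Call:
carry_out([
  [0, 0, 0, 0],
  [0, 0, 0, 0],
])

```text
time: 5.1
ee_pos: [0.376, 0.1961, 0.3447]
tcp_rot: [-3.125, -0.318, 0.0]
wrist_force: [-0.4, 0.1, -0.1]
opening: 0.417
finger_force: 30.0
```

Run:
```python
from h import *
st();im=imaging.read_camera("wrist");cv2.imwrite("pics/w2.png",im)
for l,z in(("stud_tip",.067),("stud_foot",.036),("thread_top",.055),("carriage",.036)):
    r=imaging.find_in("wrist",l)
    print(l,[(np.round(x["location"],1).tolist(),round(x["score"],2),np.round(ray("wrist",x["location"],z),4)) for x in r[:2]])
m=cv2.inRange(cv2.cvtColor(im,cv2.COLOR_BGR2HSV),(15,100,100),(35,255,255));n,l,s,c=cv2.connectedComponentsWithStats(m)
for i in range(1,n):
    if s[i,4]>60 and s[i,4]<3000:print(c[i],s[i],ray("wrist",c[i],.055),ray("wrist",c[i],.067))
```

```text
t 5.1 pos [0.376  0.1961 0.3447] yaw 0.203 q6 1.715 open 0.417 F [-0.4  0.1 -0.1] M [-0.02  0.13 -0.01] ff 30.00090256333351
stud_tip [([314.5, 100.4], 0.9, array([0.4487, 0.2145, 0.067 ]))]
stud_foot [([313.5, 100.3], 0.58, array([0.4474, 0.2155, 0.036 ]))]
thread_top [([315.7, 105.0], 0.88, array([0.4451, 0.213 , 0.055 ]))]
carriage [([315.8, 98.4], 0.85, array([0.4493, 0.2139, 0.036 ]))]
[141.28483354  89.57213317] [126  74  32  32 811] [0.42977706 0.34424655 0.055     ] [0.43104235 0.33841599 0.067     ]
[314.51324503 103.11589404] [298  86  34  36 906] [0.44628703 0.21417022 0.055     ] [0.4468176  0.21412825 0.067     ]
[ 27.67537313 142.07835821] [  0 131  49  34 268] [0.37171133 0.42976592 0.055     ] [0.37556062 0.42012963 0.067     ]
[ 72.6396648 144.1452514] [ 38 132  48  34 358] [0.37715656 0.39503712 0.055     ] [0.38076353 0.3869463  0.067     ]
[ 92.339254  237.6625222] [ 78 225  29  26 563] [0.29848084 0.37851313 0.055     ] [0.30558899 0.37115766 0.067     ]
[318.80235294 267.82647059] [ 295  246   49   44 1700] [0.30910749 0.18272512 0.055     ] [0.31574275 0.18408249 0.067     ]
[191.78902954 286.64135021] [179 281  27  11 237] [0.26775665 0.29042557 0.055     ] [0.27623207 0.28699012 0.067     ]
[227.83255086 347.67449139] [221 313  19  69 639] [0.2084429  0.25041551 0.055     ] [0.21955788 0.24876056 0.067     ]
[410.45971564 345.91706161] [399 313  18  69 422] [0.24529774 0.08085489 0.055     ] [0.25477262 0.08674563 0.067     ]
```

View pics/w2.png

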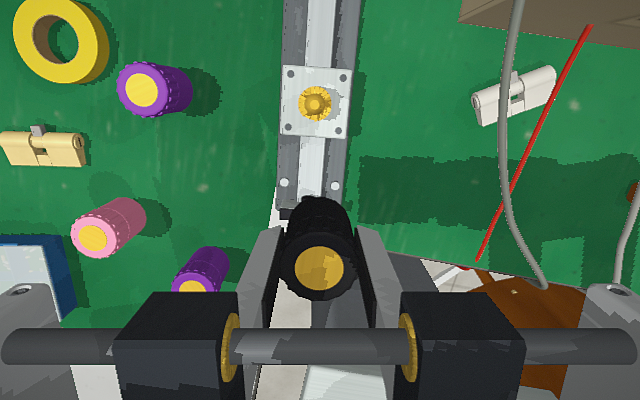

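The wrist view shows the stud at (315,103) on the carriage, and the held knob, cap at (319,268), upright between the fingers. Use the held knob's cap to check the wrist camera's bias.

Run:
```python
from h import *
s=bot.state()
k=ray("wrist",(318.8,267.8),.3447-.2262+.055);b=k[:2]-s["ee_pos"][:2];print("cap",k,"bias",b)
p=ray("wrist",(314.5,103.1),.06)[:2];print("stud",p,p-b)
# tip by the top camera network estimate as cross check; place TCP over the stud, knob underside 8 mm over the tip
plan([p[0],p[1],.067+.2262+.012],0,4)
```

```text
cap [0.37464473 0.19613327 0.1735    ] bias [-0.00137292 -0.00039254]
stud [0.44651743 0.21416473] [0.44789036 0.21455727]
plan [[18.2, -0.8, 9.9, 0.0], [18.2, -0.8, 9.9, 0.0], [18.2, -0.8, 9.9, 0.0], [18.2, -0.8, 9.9, 0.0]]
```

Call:
carry_out([
  [18.4, -0.8, 10, 0],
  [18.4, -0.8, 10, 0],
  [18.4, -0.8, 10, 0],
  [18.4, -0.8, 10, 0],
  [0, 0, 0, 0],
])

```text
time: 5.85
ee_pos: [0.4485, 0.2143, 0.3028]
tcp_rot: [3.125, 0.316, -0.005]
wrist_force: [-0.4, -0.3, -1.8]
opening: 0.424
finger_force: 30.0
```

Run:
```python
from h import *
st();a=imaging.read_camera("side");w=imaging.read_camera("wrist")
p=np.array(proj("side",[.447,.2143,.067]));print(p,proj("side",[.447,.2143,.079]))
c=[int(v) for v in p];A=cv2.resize(a[c[1]-40:c[1]+40,c[0]-50:c[0]+50],(500,400),interpolation=cv2.INTER_CUBIC)
W=cv2.resize(w[120:340,180:460],(280,220));C=np.zeros((400,780,3),np.uint8);C[:,:500]=A;C[:220,500:]=W;cv2.imwrite("pics/s2.png",C)
```

```text
t 5.85 pos [0.4485 0.2143 0.3028] yaw 0.201 q6 1.701 open 0.424 F [-0.4 -0.3 -1.8] M [-0.06  0.18  0.01] ff 30.000865221954882
[353.18183524 176.86697869] [np.float64(353.36006251677327), np.float64(174.27805834292232)]
```

View pics/s2.png

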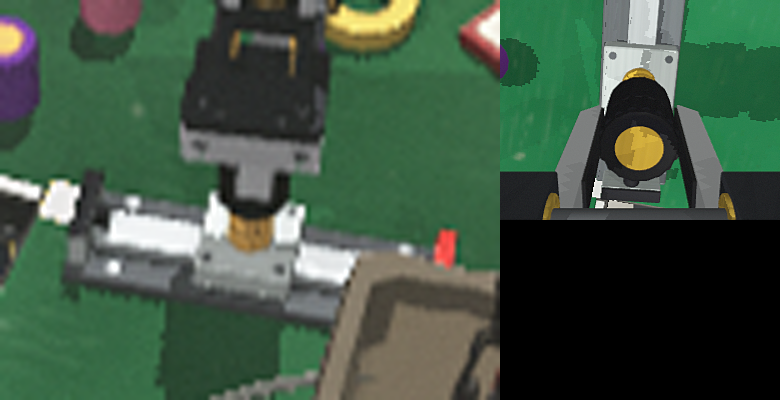

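Side crop: the knob hangs right over the brass stud (in the crop at about (250,210)). Descend gently.

Call:
carry_out([
  [0, 0, 4, 0],
  [0, 0, 4, 0],
  [0, 0, 4, 0],
])

```text
time: 6.25
ee_pos: [0.4471, 0.214, 0.2929]
tcp_rot: [-3.125, -0.315, -0.001]
wrist_force: [-0.5, 0.2, -1.0]
opening: 0.419
finger_force: 30.0
```

Call:
carry_out([
  [0, 0, 2, 0],
  [0, 0, 2, 0],
  [0, 0, 2, 0],
  [0, 0, 0, 0],
])

```text
time: 6.65
ee_pos: [0.4475, 0.2139, 0.2864]
tcp_rot: [3.126, 0.315, -0.001]
wrist_force: [-0.1, 0.3, -0.3]
opening: 0.423
finger_force: 30.0
```

Call:
carry_out([
  [0, 0, 2, 0],
  [0, 0, 2, 0],
  [0, 0, 0, 0],
])

```text
time: 6.95
ee_pos: [0.4475, 0.214, 0.2823]
tcp_rot: [3.126, 0.315, -0.001]
wrist_force: [-0.3, 0.5, -0.5]
opening: 0.421
finger_force: 30.0
```

Call:
carry_out([
  [0, 0, 1.5, 0],
  [0, 0, 1.5, 0],
  [0, 0, 0, 0],
])

```text
time: 7.25
ee_pos: [0.4475, 0.214, 0.2794]
tcp_rot: [3.126, 0.315, -0.001]
wrist_force: [-0.1, 0.1, -0.5]
opening: 0.422
finger_force: 30.0
```

Call:
carry_out([
  [0, 0, 1, 0],
  [0, 0, 1, 0],
  [0, 0, 0, 0],
])

```text
time: 7.55
ee_pos: [0.4476, 0.214, 0.2775]
tcp_rot: [3.126, 0.315, -0.0]
wrist_force: [0.4, -0.6, -0.8]
opening: 0.422
finger_force: 30.0
```

Call:
carry_out([
  [0, 0, 1, 0],
  [0, 0, 1, 0],
  [0, 0, 0, 0],
])

```text
time: 7.85
ee_pos: [0.4475, 0.214, 0.2755]
tcp_rot: [-3.126, -0.315, 0.0]
wrist_force: [0.1, -1.2, -0.2]
opening: 0.421
finger_force: 30.0
```

Call:
carry_out([
  [0, 0, 1, 0],
  [0, 0, 1, 0],
  [0, 0, 0, 0],
])

```text
time: 8.15
ee_pos: [0.4477, 0.214, 0.2752]
tcp_rot: [-3.126, -0.315, -0.001]
wrist_force: [-2.0, -0.7, 5.5]
opening: 0.42
finger_force: 30.0
```

Contact at 0.2752, exactly the ridge-top height (13 mm). Now turn backward in small steps under light push.

Call:
carry_out([
  [0, 0, 0.5, -0.04],
  [0, 0, 0, -0.04],
  [0, 0, 0, -0.04],
])

```text
time: 8.45
ee_pos: [0.448, 0.2142, 0.2752]
tcp_rot: [-3.1, -0.504, -0.005]
wrist_force: [-0.1, -0.3, 5.1]
opening: 0.42
finger_force: 30.0
```

Call:
carry_out([
  [0, 0, 0, -0.04],
  [0, 0, 0, -0.04],
  [0, 0, 0, -0.04],
])

```text
time: 8.75
ee_pos: [0.4482, 0.2144, 0.2752]
tcp_rot: [-3.064, -0.689, -0.006]
wrist_force: [-0.8, 0.6, 5.1]
opening: 0.424
finger_force: 30.0
```

Call:
carry_out([
  [0, 0, 0, -0.04],
  [0, 0, 0, -0.04],
  [0, 0, 0, -0.04],
])

```text
time: 9.05
ee_pos: [0.4483, 0.2144, 0.2752]
tcp_rot: [-3.017, -0.871, -0.007]
wrist_force: [-0.3, 1.7, 5.9]
opening: 0.419
finger_force: 30.0
```

Call:
carry_out([
  [0, 0, 0, -0.04],
  [0, 0, 0, -0.04],
  [0, 0, 0, -0.04],
])

```text
time: 9.35
ee_pos: [0.4482, 0.2147, 0.2752]
tcp_rot: [-2.959, -1.051, -0.008]
wrist_force: [-0.3, 1.7, 3.8]
opening: 0.42
finger_force: 30.0
```

Call:
carry_out([
  [0, 0, 0.3, -0.04],
  [0, 0, 0, -0.04],
  [0, 0, 0, -0.04],
])

```text
time: 9.65
ee_pos: [0.4482, 0.2151, 0.275]
tcp_rot: [-2.889, -1.226, -0.009]
wrist_force: [0.0, 3.4, 5.2]
opening: 0.423
finger_force: 30.0
```

Call:
carry_out([
  [0, 0, 0, -0.04],
  [0, 0, 0, -0.04],
  [0, 0, 0, -0.04],
])

```text
time: 9.95
ee_pos: [0.4482, 0.2154, 0.2749]
tcp_rot: [-2.81, -1.397, -0.01]
wrist_force: [0.3, 4.3, 4.3]
opening: 0.419
finger_force: 30.0
```

Call:
carry_out([
  [0.3, -0.2, 0.2, -0.04],
  [0.3, -0.2, 0, -0.04],
  [0.3, -0.2, 0, -0.04],
])

```text
time: 10.25
ee_pos: [0.4476, 0.2153, 0.2729]
tcp_rot: [-2.724, -1.565, -0.001]
wrist_force: [-0.0, -0.0, -0.3]
opening: 0.422
finger_force: 30.0
```

Call:
carry_out([
  [0, 0, 0, -0.04],
  [0, 0, 0, -0.04],
  [0, 0, 0, -0.04],
])

```text
time: 10.55
ee_pos: [0.4476, 0.2152, 0.2726]
tcp_rot: [-2.625, -1.725, -0.0]
wrist_force: [-0.6, 0.7, -1.1]
opening: 0.422
finger_force: 30.0
```

Force vanished and z sank: it is over the gap. Lower in place.

Call:
carry_out([
  [0, 0, 2, 0],
  [0, 0, 2, 0],
  [0, 0, 1, 0],
  [0, 0, 0, 0],
])

```text
time: 10.95
ee_pos: [0.4476, 0.2151, 0.2674]
tcp_rot: [-2.627, -1.722, 0.0]
wrist_force: [-1.2, 0.4, -0.2]
opening: 0.422
finger_force: 30.0
```

Call:
carry_out([
  [0, 0, 1, 0],
  [0, 0, 1, 0],
  [0, 0, 0, 0],
])

```text
time: 11.25
ee_pos: [0.4476, 0.2152, 0.2661]
tcp_rot: [-2.627, -1.722, -0.001]
wrist_force: [-2.6, 1.4, 1.9]
opening: 0.427
finger_force: 30.0
```

Knob down at 4 mm: in the gap. Now screw clockwise, sinking about 3 mm per rad.

Call:
carry_out([
  [0, 0, 0.1, 0.05],
  [0, 0, 0.1, 0.05],
  [0, 0, 0.1, 0.05],
  [0, 0, 0.1, 0.05],
  [0, 0, 0.1, 0.05],
])

```text
time: 11.75
ee_pos: [0.4478, 0.2143, 0.2658]
tcp_rot: [2.82, 1.378, -0.001]
wrist_force: [-1.4, -2.8, 5.2]
opening: 0.42
finger_force: 30.0
```

Call:
carry_out([
  [0, 0, 0.15, 0.05],
  [0, 0, 0.15, 0.05],
  [0, 0, 0.15, 0.05],
  [0, 0, 0.15, 0.05],
  [0, 0, 0.15, 0.05],
])

```text
time: 12.25
ee_pos: [0.4479, 0.2144, 0.265]
tcp_rot: [2.971, 1.015, 0.001]
wrist_force: [-0.7, -1.7, 3.1]
opening: 0.424
finger_force: 30.0
```

Call:
carry_out([
  [0, 0, 0.15, 0.05],
  [0, 0, 0.15, 0.05],
  [0, 0, 0.15, 0.05],
  [0, 0, 0.15, 0.05],
  [0, 0, 0.15, 0.05],
])

```text
time: 12.75
ee_pos: [0.4483, 0.2147, 0.2643]
tcp_rot: [3.075, 0.637, 0.004]
wrist_force: [1.7, -0.4, 1.7]
opening: 0.419
finger_force: 30.0
```

Call:
carry_out([
  [0, 0, 0.15, 0.05],
  [0, 0, 0.15, 0.05],
  [0, 0, 0.15, 0.05],
  [0, 0, 0.15, 0.05],
  [0, 0, 0.15, 0.05],
])

```text
time: 13.25
ee_pos: [0.4485, 0.2146, 0.2636]
tcp_rot: [3.13, 0.249, 0.005]
wrist_force: [0.4, 0.1, 1.0]
opening: 0.42
finger_force: 30.0
```

Call:
carry_out([
  [0, 0, 0.2, 0.05],
  [0, 0, 0.2, 0.05],
  [0, 0, 0.2, 0.05],
  [0, 0, 0.2, 0.05],
  [0, 0, 0.2, 0.05],
])

```text
time: 13.75
ee_pos: [0.4484, 0.2145, 0.2626]
tcp_rot: [3.137, -0.143, 0.005]
wrist_force: [1.0, -1.4, 2.8]
opening: 0.424
finger_force: 30.0
```

```bash
python3 -c "
from h import *
st()"
```

```text
t 13.75 pos [0.4484 0.2145 0.2626] yaw -0.091 q6 1.996 open 0.424 F [ 1.  -1.4  2.8] M [-0.27  0.13  0.01] ff 29.999797884374857
```

Call:
carry_out([
  [0, 0, 0.2, 0.04],
  [0, 0, 0.2, 0.04],
  [0, 0, 0.2, 0.04],
  [0, 0, 0, 0],
])

```text
time: 14.15
ee_pos: [0.4482, 0.2145, 0.2622]
tcp_rot: [3.123, -0.328, 0.004]
wrist_force: [-0.0, -2.1, 5.1]
opening: 0.424
finger_force: 30.0
```

```bash
python3 -c "
from h import *
st()"
```

```text
t 14.15 pos [0.4482 0.2145 0.2622] yaw -0.209 q6 2.114 open 0.424 F [-0.  -2.1  5.1] M [-0.53  0.21 -0.05] ff 30.002083140425384
```

Call:
carry_out([
  [0, 0, 0, 0.04],
  [0, 0, 0, 0.04],
  [0, 0, 0, 0],
])

```text
time: 14.45
ee_pos: [0.4481, 0.2146, 0.2622]
tcp_rot: [3.108, -0.452, 0.003]
wrist_force: [-0.7, -1.9, 4.8]
opening: 0.421
finger_force: 30.0
```

```bash
python3 -c "
from h import *
st()
im=imaging.read_camera('top');c=[]
for l in('rail','carriage','stud_foot'):
    r=imaging.find_in('top',l);print(l,[(x['location'],x['score']) for x in r[:2]])
E=[ray('top',p,.04) for p in((266,142),(274,217))];d=E[0]-E[1];print(np.arctan2(d[1],d[0]))
w=cv2.imread('pics/w2.png')
"
```

```text
t 14.45 pos [0.4481 0.2146 0.2622] yaw -0.289 q6 2.193 open 0.421 F [-0.7 -1.9  4.8] M [-0.51  0.27 -0.04] ff 30.001762183383107
rail [([275.4, 204.1], 0.75)]
carriage [([263.1, 191.9], 0.41)]
stud_foot [([266.7, 191.1], 0.56)]
0.12279855847117395
```

Call:
carry_out([
  [0, 0, 0, 0.04],
  [0, 0, 0, 0.04],
  [0, 0, 0, 0],
])

```text
time: 14.95
ee_pos: [0.448, 0.2145, 0.2622]
tcp_rot: [3.087, -0.575, 0.003]
wrist_force: [-1.9, -3.2, 5.8]
opening: 0.423
finger_force: 30.0
```

Run:
```python
from h import *
st()
# rail direction from carriage screws in pics/w2.png, rays with camera at the pose of that picture (rotation offset only)
c=imaging.calibration("wrist");s=bot.state();Rt=Ro.from_rotvec(s["tcp_rot"]).as_matrix()
Rc=np.array(c["R"])@Rt; R2=Rc@Ro.from_rotvec([-3.125,-.318,0]).as_matrix().T
o=-np.array(c["R"]).T@np.array(c["t"]);o2=Ro.from_rotvec([-3.125,-.318,0]).as_matrix()@(Rt.T@(o-s["ee_pos"]))+[.376,.1961,.3447]
def r(p,z):
    d=R2.T@np.array([(p[0]-c["cx"])/c["fx"],(p[1]-c["cy"])/c["fy"],1]);return (o2+d*(z-o2[2])/d[2])[:2]
for a,b,z in(((288,128),(290,74),.036),((339,131),(342,77),.036),((284,183),(335,186),.01)):
    d=r(b,z)-r(a,z);print(np.hypot(*d),np.arctan2(d[1],d[0]))
print(r((314.5,103),.06),r((310,183),.01), r((318,214),.03))
```

```text
t 14.95 pos [0.448  0.2145 0.2622] yaw -0.369 q6 2.273 open 0.423 F [-1.9 -3.2  5.8] M [-0.62  0.36  0.05] ff 30.002264343202114
0.042776432526433567 0.13961767082706325
0.042928201998562246 0.16345079639619783
0.048681546621692474 -1.4292041425180273
[0.44652793 0.21409589] [0.37102202 0.20386852] [0.34913323 0.19156237]
```

Knob is home with its underside flat on the carriage, and a light torque is starting. Run toward the red bumper at about 0.08 m/s along the rail heading (~0.135 rad).

Call:
carry_out([
  [3.5, -1.9, 0, 0],
  [7, -3.9, 0, 0],
  [7, -3.9, 0, 0],
  [7, -3.9, 0, 0],
  [7, -3.9, 0, 0],
])

```text
time: 15.45
ee_pos: [0.4833, 0.2192, 0.2622]
tcp_rot: [3.085, -0.574, -0.001]
wrist_force: [-4.0, -4.7, 8.6]
opening: 0.42
finger_force: 30.0
```

```bash
python3 -c "
from h import *
st()"
```

```text
t 15.45 pos [0.4833 0.2192 0.2622] yaw -0.368 q6 2.259 open 0.42 F [-4.  -4.7  8.6] M [-0.9   0.99  0.12] ff 30.002528876066208
```

Call:
carry_out([
  [6, -3.3, 0, 0],
  [6, -3.3, 0, 0],
  [3.5, -1.9, 0, 0],
  [2.6, -1.4, 0, 0],
  [2.6, -1.4, 0, 0],
])

```text
time: 15.95
ee_pos: [0.5067, 0.2222, 0.2622]
tcp_rot: [3.085, -0.575, -0.001]
wrist_force: [-3.3, -4.7, 7.3]
opening: 0.418
finger_force: 30.0
```

Call:
carry_out([
  [2.6, -1.4, 0, 0],
  [1.8, -1, 0, 0],
  [0, 0, 0, 0],
])

```text
time: 16.25
ee_pos: [0.5118, 0.2229, 0.2622]
tcp_rot: [3.086, -0.575, 0.001]
wrist_force: [-2.5, -3.6, 6.9]
opening: 0.426
finger_force: 30.0
```

Call:
carry_out([
  [1.8, -1, 0, 0],
  [1.8, -1, 0, 0],
  [1.8, -1, 0, 0],
  [0, 0, 0, 0],
])

```text
time: 16.65
ee_pos: [0.5163, 0.2236, 0.2622]
tcp_rot: [3.083, -0.574, -0.009]
wrist_force: [-9.6, -4.9, 11.9]
opening: 0.422
finger_force: 30.0
```

Call:
carry_out([
  [1.8, -1, 0, 0],
  [1.8, -1, 0, 0],
  [0, 0, 0, 0],
])

```text
time: 16.95
ee_pos: [0.5184, 0.2239, 0.2623]
tcp_rot: [3.08, -0.572, -0.021]
wrist_force: [-17.8, -6.9, 19.0]
opening: 0.417
finger_force: 30.0
```

Force is building and the tool is tilting, so there is a stop. Check in the wrist picture whether it is the bumper.

Run:
```python
from h import *
w=imaging.read_camera("wrist");cv2.imwrite("pics/w3.png",w);st()
```

```text
t 17.0 pos [0.5184 0.2239 0.2623] yaw -0.368 q6 2.246 open 0.425 F [-18.   -7.4  18.1] M [-1.45  3.81  0.09] ff 30.004454324953258
```

View pics/w3.png

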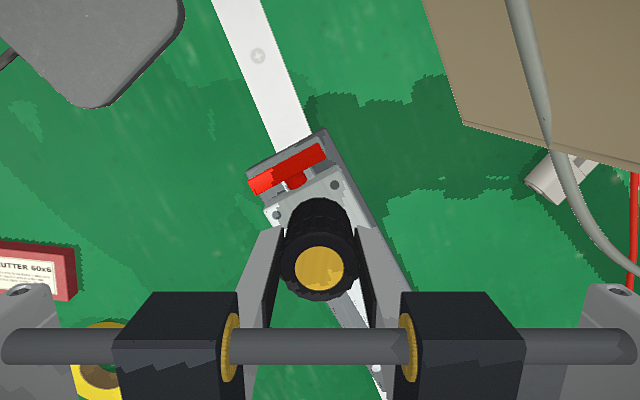

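The carriage plate touches the red bumper's nub at (296,182), so it is the bumper. Return gently.

Call:
carry_out([
  [-3.5, 1.9, 0, 0],
  [-5, 2.7, -0.3, 0],
  [-7, 3.9, 0, 0],
  [-7, 3.9, 0, 0],
  [-7, 3.9, 0, 0],
])

```text
time: 17.5
ee_pos: [0.4898, 0.2198, 0.2624]
tcp_rot: [3.088, -0.576, 0.011]
wrist_force: [4.1, -3.2, 1.9]
opening: 0.424
finger_force: 30.0
```

Call:
carry_out([
  [-7, 3.9, 0, 0],
  [-7, 3.9, 0, 0],
  [-7, 3.9, 0, 0],
  [-7, 3.9, 0, 0],
  [-7, 3.9, 0, 0],
])

```text
time: 18.0
ee_pos: [0.45, 0.2144, 0.2623]
tcp_rot: [-3.088, 0.576, -0.011]
wrist_force: [5.1, -2.1, 0.9]
opening: 0.423
finger_force: 30.0
```

```bash
python3 -c "
from h import *
st()"
```

```text
t 18.0 pos [0.45   0.2144 0.2623] yaw -0.369 q6 2.272 open 0.423 F [ 5.1 -2.1  0.9] M [-0.57 -0.82  0.04] ff 30.00095193274319
```

Call:
carry_out([
  [-7, 3.9, 0.3, 0],
  [-7, 3.9, 0.3, 0],
  [-7, 3.9, 0, 0],
  [-7, 3.9, 0, 0],
  [-6, 3.3, 0, 0],
])

```text
time: 18.5
ee_pos: [0.4116, 0.2093, 0.2624]
tcp_rot: [-3.087, 0.576, -0.012]
wrist_force: [5.2, -1.3, 2.5]
opening: 0.423
finger_force: 30.0
```

Call:
carry_out([
  [-2.6, 1.4, 0, 0],
  [-2.6, 1.4, 0, 0],
  [-2.6, 1.4, 0, 0],
  [-1.8, 1, 0, 0],
  [0, 0, 0, 0],
])

```text
time: 19.0
ee_pos: [0.4006, 0.2079, 0.2623]
tcp_rot: [-3.088, 0.576, -0.009]
wrist_force: [4.5, -3.8, 5.0]
opening: 0.42
finger_force: 30.0
```

Call:
carry_out([
  [-1.8, 1, 0, 0],
  [-1.8, 1, 0, 0],
  [-1.8, 1, 0, 0],
  [0, 0, 0, 0],
])

```text
time: 19.4
ee_pos: [0.3945, 0.2071, 0.2623]
tcp_rot: [-3.088, 0.576, -0.009]
wrist_force: [3.4, -2.9, 5.1]
opening: 0.421
finger_force: 30.0
```

Call:
carry_out([
  [-1.8, 1, 0, 0],
  [-1.8, 1, 0, 0],
  [0, 0, 0, 0],
])

```text
time: 19.7
ee_pos: [0.3912, 0.2067, 0.2624]
tcp_rot: [-3.087, 0.576, -0.014]
wrist_force: [6.7, -2.5, 1.3]
opening: 0.42
finger_force: 30.0
```

Call:
carry_out([
  [-1.8, 1, 0, 0],
  [-1.8, 1, 0, 0],
  [0, 0, 0, 0],
])

```text
time: 20.0
ee_pos: [0.3887, 0.2065, 0.263]
tcp_rot: [-3.083, 0.575, -0.025]
wrist_force: [13.6, -0.2, -2.6]
opening: 0.423
finger_force: 30.0
```

Run:
```python
from h import *
w=imaging.read_camera("wrist");a=imaging.read_camera("side");st()
C=np.zeros((400,800,3),np.uint8);C[:,:400]=w[:,120:520];C[:320,400:]=cv2.resize(a[140:220,290:390],(400,320),interpolation=cv2.INTER_CUBIC);cv2.imwrite("pics/w4.png",C)
```

```text
t 20.1 pos [0.3887 0.2065 0.263 ] yaw -0.369 q6 2.301 open 0.419 F [13.3 -0.8 -2.4] M [-0.2  -2.65  0.09] ff 30.00113639049232
```

View pics/w4.png

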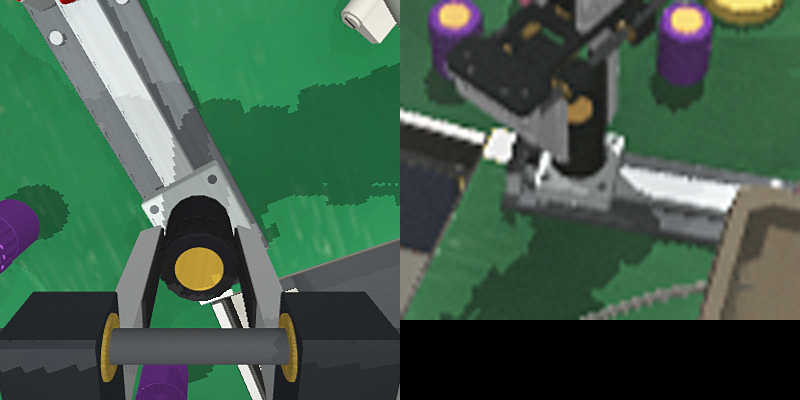

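Stopped at the black bumper: travel of about 122 mm after allowing for tilt, and the side view shows the carriage against the black block. Relax the push, press lightly, then open the fingers.

Call:
carry_out([
  [1, -0.6, 0.4, 0],
  [1, -0.6, 0.4, 0],
  [0, 0, 0.4, 0],
  [0, 0, 0, 0],
])

```text
time: 20.5
ee_pos: [0.3901, 0.2067, 0.2627]
tcp_rot: [-3.085, 0.575, -0.018]
wrist_force: [7.3, -3.2, 6.8]
opening: 0.421
finger_force: 30.0
```

```bash
python3 -c "
from h import *
st()"
```

```text
t 20.5 pos [0.3901 0.2067 0.2627] yaw -0.369 q6 2.3 open 0.421 F [ 7.3 -3.2  6.8] M [-0.52 -1.27  0.13] ff 30.00155049841851
```

Call:
carry_out([
  [0.5, -0.3, 0.2, 0.03],
  [0.4, -0.2, 0.2, 0.03],
  [0, 0, 0, 0],
])

```text
time: 20.8
ee_pos: [0.3908, 0.2068, 0.2626]
tcp_rot: [-3.067, 0.667, -0.016]
wrist_force: [5.0, -3.6, 9.4]
opening: 0.422
finger_force: 30.0
```

Call:
carry_out([
  [0, 0, 0, 0],
  [0, 0, 0, 0],
  [0, 0, 0, 0],
  [0, 0, 0, 0],
], gripper=0.7)

```text
time: 21.2
ee_pos: [0.388, 0.2069, 0.2584]
tcp_rot: [3.069, -0.668, -0.003]
wrist_force: [0.1, -0.0, -0.5]
opening: 0.694
finger_force: 0.0
```

```bash
python3 -c "
from h import *
st()"
```

```text
t 21.2 pos [0.388  0.2069 0.2584] yaw -0.429 q6 2.36 open 0.694 F [ 0.1 -0.  -0.5] M [0.03 0.12 0.  ] ff 0.0
```

Call:
carry_out([
  [0, 0, -15, 0],
  [0, 0, -25, 0],
  [0, 0, -35, 0],
  [0, 0, -35, 0],
  [0, 0, -20, 0],
])

```text
time: 21.7
ee_pos: [0.3885, 0.207, 0.392]
tcp_rot: [-3.068, 0.668, -0.004]
wrist_force: [0.1, -0.2, 0.2]
opening: 0.698
finger_force: 0.0
```

Run:
```python
from h import *
st();w=imaging.read_camera("wrist");a=imaging.read_camera("side")
m=cv2.inRange(cv2.cvtColor(w,cv2.COLOR_BGR2HSV),(15,100,100),(35,255,255));n,l,s,c=cv2.connectedComponentsWithStats(m)
for i in range(1,n):
    if 300<s[i,4]<3000:print(c[i],s[i,4],ray("wrist",c[i],.091))
C=np.zeros((400,800,3),np.uint8);C[:,:400]=w[:,120:520];C[:320,400:]=cv2.resize(a[140:220,290:390],(400,320),interpolation=cv2.INTER_CUBIC);cv2.imwrite("pics/w5.png",C)
```

```text
t 21.7 pos [0.3885 0.207  0.392 ] yaw -0.429 q6 2.36 open 0.698 F [ 0.1 -0.2  0.2] M [0.08 0.17 0.04] ff 0.0
[110.40865555 200.96842852] 2819 [0.456383   0.37684752 0.091     ]
[317.77272727 186.16144201] 638 [0.39385458 0.20754184 0.091     ]
[174.30068337 198.9453303 ] 439 [0.43492363 0.32531452 0.091     ]
[594.3        216.11315789] 380 [ 0.26902613 -0.00073793  0.091     ]
[298.99384615 312.81538462] 325 [0.28673918 0.27645515 0.091     ]
[170.9566879  346.79745223] 785 [0.30375878 0.40912733 0.091     ]
[467.96588486 346.91044776] 469 [0.18245783 0.14136941 0.091     ]
```

View pics/w5.png

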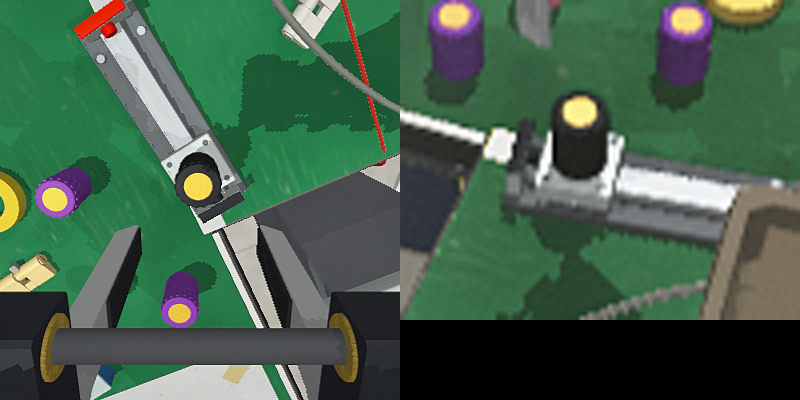

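Final view: the knob stands upright and flat on the carriage (wrist crop (198,186)), the carriage is against the black bumper, and the robot is clear of everything.

```bash
python3 -c "
from h import *
print(bot.sign_off())"
```

```text
the job is handed in; nothing more can be done
None
```

The knob dropped into the thread and is screwed home; holding it, I ran the carriage to the red bumper and back to the black one, left it there with no sticky spots felt, and handed the job in (no verdict was returned).

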